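# Pack the filter discs home in the water filter

### The job

The stack of filter discs has stuck part-way down the clear tube of the water filter. Take the longer of the two wooden tamping rods out of its block, push the discs down the tube with its foot until they sit firmly on the bottom, then let go and leave that rod standing in the tube on top of the discs. Leave the short rod in the block.

Things in the scene. Friction and masses are not known exactly. Their poses are not given: they have to be found in the camera images.
- long_rod: longer wooden tamping rod, loose, 170 mm, about 160 g, upright in one of the two sockets of a block. Flat foot 32 mm wide and 15 tall, shank 26 wide, cylindrical knob 34 wide on the top 35 mm (grip it there, 135 to 170 mm above the foot's underside). Origin: centre of the foot's underside, 10 mm above the worktop at the start; z runs up the rod
- short_rod: shorter rod of the same shape, 95 mm, loose, upright in the other socket; too short for the job. Origin and z as for the long rod. The wooden block (fixed, 80x160x50 mm) has two sockets 40 mm wide and 40 deep, centres 80 mm apart; either rod may be in either
- tube_mouth (a point): centre of the rim of the water filter's upright clear tube, 130 mm above the worktop; z up. Filter: fixed, white round foot 90 mm wide with steel spout, grey band round the rim (72 mm wide outside). Mouth: a funnel about 64 mm wide inside at the rim, narrowing over 25 mm to the straight 44 mm bore, whose floor is 105 mm below this point
- discs (a joint): slide of the stack of three black charcoal filter discs (41 mm wide, 24 thick together) down the bore, in m: 0 highest (top of stack 36 mm below the rim), 0.045 home on the floor (top 81 mm below the rim), stopping dead there. Starts between 0 and 0.015. Grey rubber rings hold it by friction: it stays where it is and slides under a steady push of about 8 to 9 N

How it is judged:
By the outcome, as a careful person would: the job done as asked, in the order asked, and still so for the second after the job is handed in, with the robot touching nothing.
It also fails if it takes over 38 s, if anything falls off the work surface, if the arm or the gripper's body presses on something with over 40 N, if the wrist force passes 120 N, or if a joint passes its speed limit or range.

### The arm

A 6-joint arm with a two-finger parallel gripper is mounted at the origin on a cart in front of the work surface, level with it; the furniture and walls round the work are solid. World frame = base frame: x ahead of the robot, y to its left, z up, the work surface at z = 0. Lengths are in m, angles in degrees, forces in N, time in s.
With the tool pointing down it reaches from about 0.35 to 0.875 m from the base axis. Payload 15.5 kg.
Tool frame: the origin (TCP) lies midway between the tips of the shut fingers; the grasp point (between the pads) lies 19 mm behind it; z points along the fingers, y is the line along which they close (so a half turn about z gives the same grasp; the last joint's range is limited). The gripper opens to 85 mm and grips with 20 to 120 N. Pads are 22 mm wide; open, the fingers measure 114 mm over their backs; the gripper's body (76 mm by 85 mm) begins 54 mm behind the grasp point. The pads swing forward as they close: fully open they stand 13 mm farther back than shut.
Start: joints at [70.846, 28.281, 77.091, -0, 74.628, -5.472], TCP at [0.148, 0.607, 0.231] pointing down, gripper open.
Joint ranges: [-166.48, 166.48], [-47.26, 123.95], [12.59, 153.08], [-70.14, 250.14], [6.76, 159.57], [-176.63, 176.63]. Speed limits (degrees/s): [108.29, 108.29, 147.25, 172.46, 172.46, 172.46].

### API

Orientations are given as a 3x3 rotation matrix whose columns are the frame's x, y, z axes.
In Python, from cell import ctrl gives the robot as it stands. The module is installed in compiled form; this text tells all that it offers.
- The arm moves only by the tool play_rows, never from a script. Its argument "moves" is text: rows parted by semicolons, each of 7 numbers parted by spaces: the shift along the tool's x, y, z in m, then the turn, a rotation vector about the tool's x, y, z in units of 5 degrees (1.0 is 5 degrees), then the opening, from 0 (shut) to 1 (fully open). In form: dx dy dz wx wy wz grip; .... A call has exactly 5 rows; each row shifts and turns the commanded pose from where the row before left it, along the tool's axes as they then stand; what a row does not reach is not made up. A row lasts 1/10 s, in which the tool goes at most 50 mm and 8.59 degrees, less where a joint would pass 70% of its speed; a pose out of reach is approached as far as the arm can. A call with a gripper value outside its range is refused whole. The fingers move at their own pace and stop on an object; the grip force is fixed at half the most. Time passes only in rows, so rows that do not move let the fingers close, or fill a call up. It gives the time, the measured TCP pose, the force, the opening and the grip force at its end, in the units of the state.
- ctrl.observe(): the state, without advancing time (a new reading comes with each control period).
- ctrl.capture(name): name is "scene" or "side" or "wrist"; returns a dict with "color" (384x512x3 uint8, blue, green, red), "fx", "fy", "cx", "cy" (pixels), "eye" and "orientation" of the camera in the world; the wrist camera has in their place "hand_eye" (4x4, takes a point from camera to tool coordinates, whose origin is the TCP and whose axes are the flange's). Camera axes: x right, y up, looking along -z (the intrinsics and any distortion apply to the point x, -y, -z); pixel columns grow to the right and rows downward; lengths in m; the calibration is good to about 2 mm. A picture is of the moment at which its call begins: read the wrist's pose just before it. There is no depth.
- ctrl.job_done(): hands the job in; it is judged then, once.
The state is a dict: "time_s": time; "joint_pos": joint angles; "qvel": joint speeds; "effort": joint torques, N m; "eef_pos": TCP position; "orientation": TCP orientation; "force": force on the tool from outside, world axes, zero at the start; "torque": the same for the moment, N m; "finger_gap": finger opening in m; "finger_force": force on a finger pad.
Only numpy, scipy, OpenCV 4.12 (cv2) and the standard library are available. Lean on these libraries where they do the work, as an engineer would, in place of code of your own. Each camera call takes 0.05 s, during which the arm holds its last target. There are 200 camera calls.

## Working session

There is one attempt and no reset: what is moved stays moved. The work goes in short steps, Python scripts to look and compute and a tool call to move; the robot and the scene stay as the last step left them, time stands still between calls to the robot, and variables do not carry over. Pictures are saved under pics/ and viewed, at most 10 in all, crops included, and the job is handed in when it is done.

Besides the shell and the picture viewer there is one more tool, called as a command line: name --argument value ..., lists and objects as JSON in quotes. play_rows: Moves the arm, as the interface text tells. Its arguments: {"type":"object","properties":{"moves":{"type":"string"}},"required":["moves"]}

```bash
mkdir -p pics
cat > h.py <<'E'
import numpy as np, cv2, json
from cell import ctrl
def K(c): return c["fx"],c["fy"],c["cx"],c["cy"]
def cam(name):
    s=ctrl.observe(); c=ctrl.capture(name)
    if name=="wrist":
        H=np.array(c["hand_eye"]); R=np.array(s["orientation"]).reshape(3,3)
        c["eye"]=R@H[:3,3]+np.array(s["eef_pos"]); c["orientation"]=R@H[:3,:3]
    return c
def save(c,n):
    cv2.imwrite(f"pics/{n}.png",c["color"])
    np.savez(f"pics/{n}.npz",k=K(c),eye=c["eye"],R=np.array(c["orientation"]).reshape(3,3))
def ray(n,u,v):
    d=np.load(f"pics/{n}.npz"); fx,fy,cx,cy=d["k"]
    return d["eye"], d["R"]@np.array([(u-cx)/fx,-(v-cy)/fy,-1])
def at(n,u,v,z):
    e,r=ray(n,u,v); return e+r*(z-e[2])/r[2]
def proj(n,p):
    d=np.load(f"pics/{n}.npz"); fx,fy,cx,cy=d["k"]; q=d["R"].T@(np.array(p)-d["eye"])
    return cx+fx*q[0]/-q[2], cy+fy*q[1]/q[2]
E
python3 - <<'E'
from h import *
s=ctrl.observe();print(s)
for n in("scene","side","wrist"):
    c=cam(n);save(c,n+"0");print(n,[k for k in c if k!="color"],K(c),c["eye"])
a=[cv2.imread(f"pics/{n}0.png") for n in("scene","side","wrist")]
E
```

```text
{'time_s': 0.0, 'joint_pos': array([ 7.08463520e+01,  2.83151094e+01,  7.71287594e+01,  1.08235890e-03,
        7.46278726e+01, -5.47317205e+00]), 'qvel': array([ 0.03693503,  0.00512559, -0.0375594 , -0.02714019, -0.03104793,
        0.01598756]), 'effort': array([-1.46428421e-03, -8.82162738e+01, -3.83844137e+01, -4.18883565e-04,
        1.05537809e-02,  4.99879434e-05]), 'eef_pos': array([0.14770066, 0.60691506, 0.23068818]), 'orientation': array([[-9.71628552e-01,  2.36511678e-01, -4.28031250e-04],
       [ 2.36512026e-01,  9.71627849e-01, -1.17683161e-03],
       [ 1.37552664e-04, -1.24467773e-03, -9.99999216e-01]]), 'force': array([ 0.57293328, -0.07740588,  0.87820453]), 'torque': array([0.01703067, 0.00335435, 0.00127699]), 'finger_force': 0.0, 'finger_gap': 0.08579997100255864}
scene ['fx', 'fy', 'cx', 'cy', 'eye', 'orientation'] (405.6678024959667, 405.6678024959667, 260.72311890221044, 194.83141889713912) [ 0.22054488 -0.32513611  0.73426124]
side ['fx', 'fy', 'cx', 'cy', 'eye', 'orientation'] (498.5875980206, 498.5875980206, 254.3478578064538, 189.01493587035426) [0.58800597 1.18311211 0.58007774]
wrist ['fx', 'fy', 'cx', 'cy', 'hand_eye', 'eye', 'orientation'] (286.27239054196883, 286.27239054196883, 259.17497049815364, 192.74547351850714) [0.07919963 0.6237203  0.37305079]
```

View pics/scene0.png

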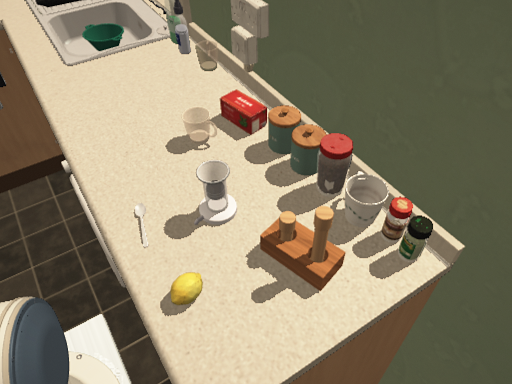

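View pics/side0.png

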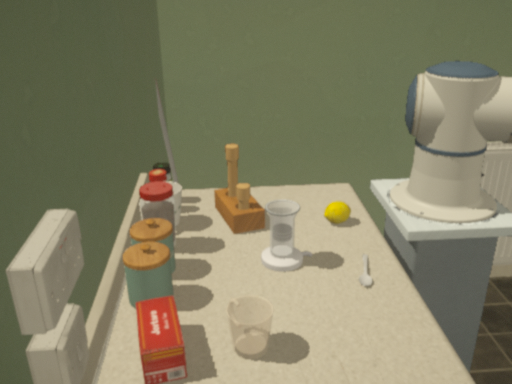

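Scene: long rod's top is at about (324,213), short rod's at (288,218), rim centre at (213,172). Side: long top (232,149), short (243,187), rim (283,208).

Run:
```python
from h import *
np.set_printoptions(precision=4,suppress=True)
print("long",at("scene0",324,213,.18),at("side0",232,149,.18))
print("short",at("scene0",288,217,.105),at("side0",243,187,.105))
print("rim",at("scene0",213,172,.13),at("side0",283,208,.13))
print("foot",at("scene0",217,209,.012),at("side0",282,258,.012))
a=cv2.imread("pics/scene0.png")[130:290,170:370];b=cv2.imread("pics/side0.png")[130:290,180:380]
cv2.imwrite("pics/c0.png",np.vstack([cv2.resize(a,None,fx=3,fy=3,interpolation=2)[:300*2-0],])[:480])
cv2.imwrite("pics/c1.png",np.hstack([cv2.resize(a,(400,320),interpolation=2),cv2.resize(b,(400,320),interpolation=2)]))
```

```text
long [0.5604 0.0079 0.18  ] [0.5618 0.0405 0.18  ]
short [0.5398 0.0845 0.105 ] [0.54   0.1008 0.105 ]
rim [0.4657 0.258  0.13  ] [0.4667 0.2728 0.13  ]
foot [0.4622 0.2566 0.012 ] [0.4677 0.2748 0.012 ]
```

View pics/c1.png

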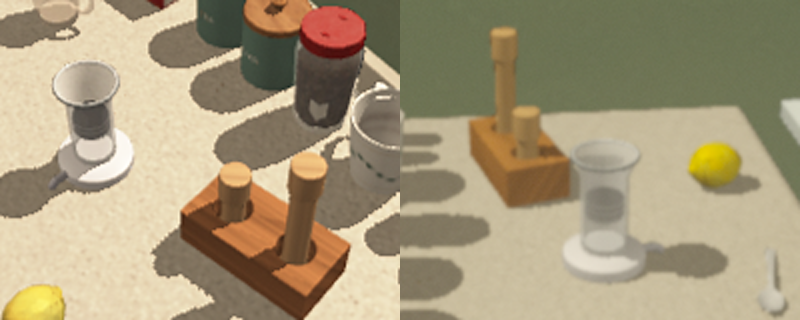

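Scene crop puts the long knob top at about (324.5,211.5) and the rim at (213,171.5). The side view is grazing in y, so I'll go above the rod and look from close.

play_rows --moves "-0.036 -0.0318 -0.003 0 0 0 1;-0.036 -0.0318 -0.003 0 0 0 1;-0.036 -0.0318 -0.003 0 0 0 1;-0.036 -0.0318 -0.003 0 0 0 1;-0.036 -0.0318 -0.003 0 0 0 1"

```text
time_s: 0.65
eef_pos: [0.2857, 0.4085, 0.2463]
orientation: [[-0.972, 0.236, -0.0], [0.236, 0.972, -0.0], [-0.0, -0.0, -1.0]]
force: [1.7, 1.0, 0.3]
finger_gap: 0.0854
finger_force: 0.0
```

play_rows --moves "-0.036 -0.0318 -0.003 0 0 0 1;-0.036 -0.0318 -0.003 0 0 0 1;-0.036 -0.0318 -0.003 0 0 0 1;-0.036 -0.0318 -0.003 0 0 0 1;-0.036 -0.0318 -0.003 0 0 0 1"

```text
time_s: 1.15
eef_pos: [0.4231, 0.2113, 0.2614]
orientation: [[-0.972, 0.236, 0.0], [0.236, 0.972, 0.0], [-0.0, 0.0, -1.0]]
force: [1.1, 1.2, -0.5]
finger_gap: 0.0856
finger_force: 0.0
```

play_rows --moves "-0.036 -0.0318 -0.003 0 0 0 1;-0.036 -0.0318 -0.003 0 0 0 1;-0.036 -0.0318 -0.003 0 0 0 1;-0.036 -0.0318 -0.003 0 0 0 1;0 0 0 0 0 0 1"

```text
time_s: 1.65
eef_pos: [0.5352, 0.0511, 0.2733]
orientation: [[-0.971, 0.241, 0.002], [0.241, 0.971, -0.001], [-0.002, -0.001, -1.0]]
force: [0.3, 0.9, 0.5]
finger_gap: 0.0856
finger_force: 0.0
```

Run:
```python
from h import *
s=ctrl.observe();print(s["time_s"],s["eef_pos"],s["joint_pos"],s["orientation"])
c=cam("wrist");save(c,"w1");print(c["eye"],c["orientation"])
```

```text
1.65 [0.5351801  0.05113715 0.2733032 ] [-8.68104110e-01  1.88344598e+01  8.60763526e+01 -6.37539219e-02
  7.49939926e+01 -7.69289032e+01] [[-9.70619510e-01  2.40613925e-01  1.64514459e-03]
 [ 2.40612348e-01  9.70620672e-01 -1.09982187e-03]
 [-1.86144381e-03 -6.71666462e-04 -9.99998042e-01]]
[0.46642835 0.06818861 0.4154596 ] [[ 0.24062628 -0.9316524  -0.27225504]
 [ 0.97061638  0.23047947  0.06915964]
 [-0.00168355 -0.28089683  0.95973649]]
```

View pics/w1.png

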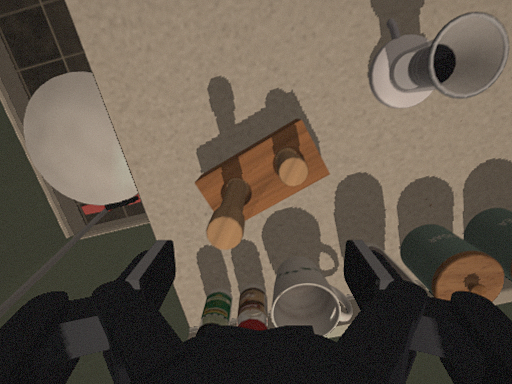

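Wrist: long knob top centre about (226,231), short knob (292,168), rim ellipse centre about (468,54).

Run:
```python
from h import *
np.set_printoptions(precision=4,suppress=True)
print("long",at("w1",226,231,.18),at("scene0",324.5,211.5,.18),at("side0",232,147,.18))
print("shaft base",at("w1",236,193,.05))
print("short",at("w1",292.5,168,.105)); print("rim",at("w1",468,54,.13),at("scene0",213,171.5,.13),at("side0",283,206.5,.13))
print("foot",at("w1",403,72,.012))
s=ctrl.observe();print(s["eef_pos"],s["qvel"])
cv2.imwrite("pics/c2.png",cv2.resize(cv2.imread("pics/w1.png")[0:260,180:512],(796,624),interpolation=2)[:600])
```

```text
long [0.5606 0.0139 0.18  ] [0.5634 0.0101 0.18  ] [0.5613 0.0258 0.18  ]
shaft base [0.563  0.0118 0.05  ]
short [0.5357 0.0883 0.105 ]
rim [0.4655 0.2635 0.13  ] [0.4664 0.2594 0.13  ] [0.4658 0.2659 0.13  ]
foot [0.4665 0.261  0.012 ]
[0.5334 0.0533 0.273 ] [ 3.2103 -1.1283  2.5794  0.6458  0.0074  1.6415]
```

View pics/c2.png

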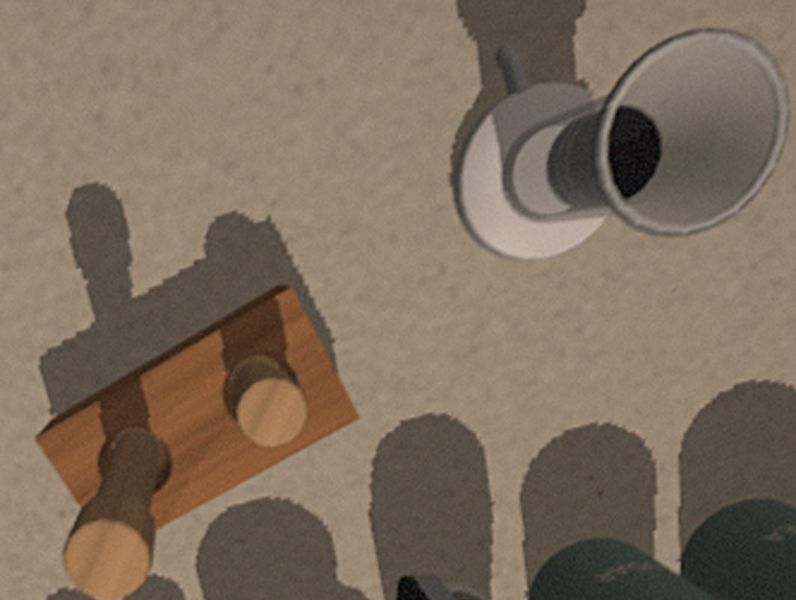

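Refined: long knob top (224.6,233.3), rim (468.8,55), giving long rod at about (0.562,0.0125) and rim at (0.466,0.262). Going to the knob.

play_rows --moves "-0.0196 -0.0171 0 0 0 0 1;-0.0196 -0.0171 0 0 0 0 1;0 0 0.02 0 0 0 1;0 0 0.02 0 0 0 1;0 0 0.02 0 0 0 1"

```text
time_s: 2.2
eef_pos: [0.5615, 0.0139, 0.2124]
orientation: [[-0.972, 0.236, -0.001], [0.236, 0.972, 0.0], [0.001, 0.0, -1.0]]
force: [-0.5, -0.1, -0.6]
finger_gap: 0.0856
finger_force: 0.0
```

Run:
```python
from h import *
np.set_printoptions(precision=4,suppress=True)
s=ctrl.observe();c=cam("wrist");save(c,"w2")
print(s["eef_pos"])
cv2.imwrite("pics/w2c.png",c["color"])
print(at("w2",0,0,.18),proj("w2",(.562,.0125,.18)),proj("w2",s["eef_pos"]))
```

```text
[0.5615 0.0139 0.2124]
[ 0.4059 -0.0905  0.18  ] (np.float64(257.6211531337672), np.float64(222.93476027755543)) (np.float64(259.6037569265814), np.float64(244.11383334607132))
```

View pics/w2c.png

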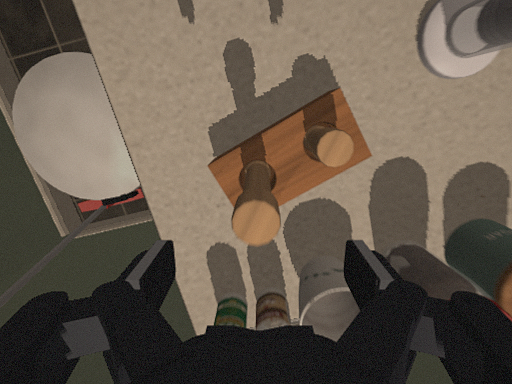

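Knob top at (257,222), matching the prediction (257.6,222.9). Descending and gripping.

play_rows --moves "0 0 0.02 0 0 0 1;0 0 0.02 0 0 0 1;0 0 0.02 0 0 0 1;0 0 0.01 0 0 0 1;0 0 0 0 0 0 1"

```text
time_s: 2.75
eef_pos: [0.5613, 0.0136, 0.1426]
orientation: [[-0.972, 0.236, -0.002], [0.236, 0.972, 0.0], [0.002, -0.0, -1.0]]
force: [-0.3, 0.4, -0.0]
finger_gap: 0.0855
finger_force: 0.0
```

play_rows --moves "0 0 0 0 0 0 0.3;0 0 0 0 0 0 0.2;0 0 0 0 0 0 0.1;0 0 0 0 0 0 0;0 0 0 0 0 0 0"

```text
time_s: 3.25
eef_pos: [0.5627, 0.0127, 0.1441]
orientation: [[-0.972, 0.237, 0.001], [0.237, 0.972, -0.0], [-0.002, -0.0, -1.0]]
force: [-1.2, -1.8, 7.1]
finger_gap: 0.0324
finger_force: 59.2
```

play_rows --moves "0 0 0 0 0 0 0;0 0 0 0 0 0 0;0 0 0 0 0 0 0;0 0 0 0 0 0 0;0 0 0 0 0 0 0"

```text
time_s: 3.75
eef_pos: [0.5627, 0.0128, 0.1441]
orientation: [[-0.972, 0.237, 0.001], [0.237, 0.972, -0.0], [-0.002, -0.0, -1.0]]
force: [-0.4, -2.1, 6.9]
finger_gap: 0.0326
finger_force: 59.2
```

play_rows --moves "0 0 -0.01 0 0 0 0;0 0 -0.02 0 0 0 0;0 0 -0.03 0 0 0 0;0 0 -0.04 0 0 0 0;0 0 -0.04 0 0 0 0"

```text
time_s: 4.25
eef_pos: [0.5617, 0.0131, 0.2853]
orientation: [[-0.972, 0.237, -0.0], [0.237, 0.972, 0.0], [0.0, -0.0, -1.0]]
force: [0.7, -0.3, -0.8]
finger_gap: 0.0326
finger_force: 59.7
```

play_rows --moves "0 0 -0.02 0 0 0 0;0 0 0 0 0 0 0;0 0 0 0 0 0 0;0 0 0 0 0 0 0;0 0 0 0 0 0 0"

```text
time_s: 4.75
eef_pos: [0.5617, 0.013, 0.3021]
orientation: [[-0.972, 0.237, -0.002], [0.237, 0.972, 0.0], [0.002, -0.0, -1.0]]
force: [0.5, -0.1, -1.0]
finger_gap: 0.0325
finger_force: 59.7
```

Run:
```python
from h import *
np.set_printoptions(precision=4,suppress=True)
s=ctrl.observe();print(s["eef_pos"],s["force"],s["torque"],s["finger_gap"])
w=cam("wrist");save(w,"w3");c=cam("scene");save(c,"s3");d=cam("side");save(d,"d3")
t=s["eef_pos"]
for n in("s3","d3","w3"):
  print(n,proj(n,t),"foot exp",proj(n,t-[0,0,.134]),"rim",proj(n,(.466,.2625,.13)))
I=c["color"][100:300,170:370];J=d["color"][60:260,160:360]
cv2.imwrite("pics/c3.png",np.hstack([cv2.resize(I,(400,400),interpolation=2),cv2.resize(J,(400,400),interpolation=2)]))
```

```text
[0.5617 0.013  0.3021] [ 0.4584 -0.0813 -1.049 ] [ 0.0158 -0.0138  0.0126] 0.03250466327779343
s3 (np.float64(330.4685972152096), np.float64(160.3272808762071)) foot exp (np.float64(322.08596213006166), np.float64(215.1292992733626)) rim (np.float64(212.14127693295674), np.float64(170.72202428506395))
d3 (np.float64(230.13119728686092), np.float64(96.38373487512638)) foot exp (np.float64(231.8271779483019), np.float64(149.87246088715597)) rim (np.float64(282.69692831038236), np.float64(205.78996289229636))
w3 (np.float64(259.6033742116811), np.float64(244.11236620381885)) foot exp (np.float64(259.5906796780774), np.float64(183.63748377578176)) rim (np.float64(484.8866417448131), np.float64(23.05812132027603))
```

View pics/c3.png

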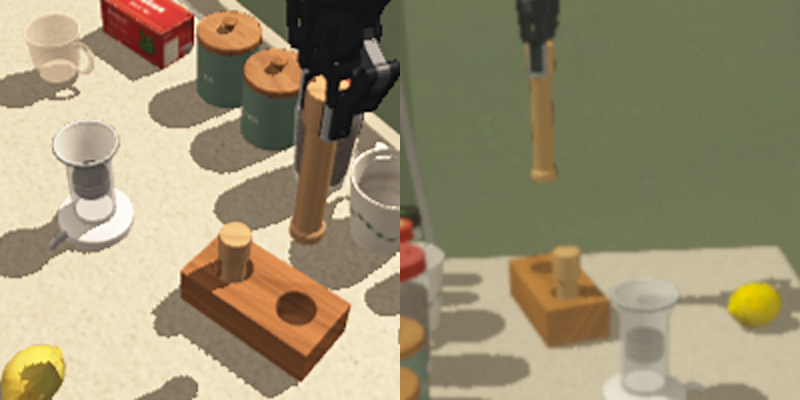

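Rod is held upright and the short rod is still in the block. In the side view the foot at (231.5,149) matches the expected spot. Moving over the tube.

play_rows --moves "0.01 0.0144 0 0 0 0 0;0.0175 0.0255 0 0 0 0 0;0.02 0.0285 0 0 0 0 0;0.02 0.0285 0 0 0 0 0;0.02 0.0285 0 0 0 0 0"

```text
time_s: 5.4
eef_pos: [0.5057, 0.1572, 0.3032]
orientation: [[-0.972, 0.237, -0.0], [0.237, 0.972, 0.0], [0.0, 0.0, -1.0]]
force: [-0.6, 1.0, -1.6]
finger_gap: 0.0325
finger_force: 59.8
```

play_rows --moves "0.02 0.0285 0 0 0 0 0;0.02 0.0285 0 0 0 0 0;0.0144 0.0225 0 0 0 0 0;0.01 0.0144 0 0 0 0 0;0 0 0 0 0 0 0"

```text
time_s: 5.9
eef_pos: [0.4651, 0.2642, 0.3031]
orientation: [[-0.972, 0.234, -0.001], [0.234, 0.972, 0.0], [0.001, 0.0, -1.0]]
force: [0.2, -0.2, -1.0]
finger_gap: 0.0323
finger_force: 59.8
```

play_rows --moves "0 0 0.01 0 0 0 0;0 0 0.01 0 0 0 0;0 0 0 0 0 0 0;0 0 0 0 0 0 0;0 0 0 0 0 0 0"

```text
time_s: 6.4
eef_pos: [0.4668, 0.2617, 0.2834]
orientation: [[-0.971, 0.237, 0.0], [0.237, 0.971, 0.0], [-0.0, 0.0, -1.0]]
force: [-0.8, -0.5, -1.4]
finger_gap: 0.0326
finger_force: 59.8
```

Run:
```python
from h import *
np.set_printoptions(precision=4,suppress=True)
s=ctrl.observe();print(s["eef_pos"],s["force"])
w=cam("wrist");c=cam("scene");save(c,"s4");d=cam("side");save(d,"d4");save(w,"w4")
t=s["eef_pos"]
for n in("s4","d4","w4"):
  print(n,"foot exp",proj(n,t-[0,0,.134]),"rim",proj(n,(.466,.262,.13)))
I=c["color"][110:230,150:270];J=d["color"][140:260,225:345];W=w["color"][90:290,160:360]
cv2.imwrite("pics/c4.png",np.hstack([cv2.resize(i,(266,266),interpolation=2) for i in (I,J,W)]))
```

```text
[0.4668 0.2617 0.2834] [-0.7973 -0.4791 -1.3736]
s4 foot exp (np.float64(211.70988435321408), np.float64(164.1895462902697)) rim (np.float64(212.2516719276326), np.float64(170.85718027592816))
d4 foot exp (np.float64(282.38468270708216), np.float64(197.12686342090578)) rim (np.float64(282.6664130379212), np.float64(205.68482815146865))
w4 foot exp (np.float64(259.53935272737795), np.float64(183.344249526591)) rim (np.float64(259.6540070228857), np.float64(178.06908724482656))
```

View pics/c4.png

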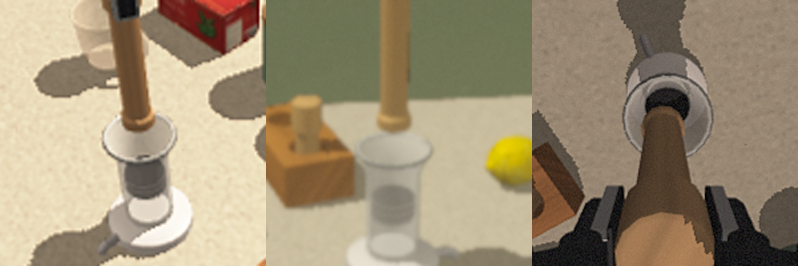

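Foot is nearly centred over the rim: wrist foot x 259 against rim x 262, so a 2 mm correction. Then down.

play_rows --moves "-0.001 0.0023 0 0 0 0 0;0 0 0.01 0 0 0 0;0 0 0.01 0 0 0 0;0 0 0.01 0 0 0 0;0 0 0.01 0 0 0 0"

```text
time_s: 7.05
eef_pos: [0.4677, 0.2639, 0.242]
orientation: [[-0.972, 0.236, -0.001], [0.236, 0.972, -0.0], [0.001, -0.001, -1.0]]
force: [-0.3, -0.1, -0.9]
finger_gap: 0.0327
finger_force: 59.9
```

play_rows --moves "0 0 0.007 0 0 0 0;0 0 0.005 0 0 0 0;0 0 0.005 0 0 0 0;0 0 0.005 0 0 0 0;0 0 0.003 0 0 0 0"

```text
time_s: 7.55
eef_pos: [0.468, 0.264, 0.2179]
orientation: [[-0.972, 0.237, -0.0], [0.237, 0.972, -0.0], [0.0, -0.0, -1.0]]
force: [-0.2, 0.7, -0.2]
finger_gap: 0.0325
finger_force: 59.9
```

play_rows --moves "0 0 0.005 0 0 0 0;0 0 0.005 0 0 0 0;0 0 0.004 0 0 0 0;0 0 0.004 0 0 0 0;0 0 0.003 0 0 0 0"

```text
time_s: 8.05
eef_pos: [0.4684, 0.2641, 0.1975]
orientation: [[-0.972, 0.236, 0.001], [0.236, 0.972, 0.0], [-0.001, 0.001, -1.0]]
force: [-0.5, -0.9, 6.2]
finger_gap: 0.0326
finger_force: 60.8
```

play_rows --moves "0 0 0.003 0 0 0 0;0 0 0.003 0 0 0 0;0 0 0.003 0 0 0 0;0 0 0.002 0 0 0 0;0 0 0.001 0 0 0 0"

```text
time_s: 8.55
eef_pos: [0.4684, 0.2641, 0.1855]
orientation: [[-0.972, 0.237, 0.001], [0.237, 0.972, 0.0], [-0.001, 0.001, -1.0]]
force: [0.5, -0.7, 6.7]
finger_gap: 0.0327
finger_force: 60.7
```

play_rows --moves "0 0 0.001 0 0 0 0;0 0 0.001 0 0 0 0;0 0 0.001 0 0 0 0;0 0 0.001 0 0 0 0;0 0 0 0 0 0 0"

```text
time_s: 9.05
eef_pos: [0.4692, 0.2643, 0.1828]
orientation: [[-0.972, 0.236, 0.003], [0.236, 0.972, 0.001], [-0.003, 0.002, -1.0]]
force: [-3.1, -3.0, 24.0]
finger_gap: 0.0321
finger_force: 63.0
```

play_rows --moves "0 0 0.001 0 0 0 0;0 0 0.0005 0 0 0 0;0 0 0 0 0 0 0;0 0 0 0 0 0 0;0 0 0 0 0 0 0"

```text
time_s: 9.55
eef_pos: [0.47, 0.2644, 0.1827]
orientation: [[-0.972, 0.236, 0.006], [0.236, 0.972, 0.002], [-0.005, 0.003, -1.0]]
force: [-3.6, -5.4, 43.6]
finger_gap: 0.0328
finger_force: 65.5
```

The stack has stopped dead at the home height (43 N, no further motion). Relieve the push and release.

play_rows --moves "0 0 -0.001 0 0 0 0;0 0 -0.001 0 0 0 0;0 0 -0.001 0 0 0 0;0 0 0 0 0 0 0;0 0 0 0 0 0 0"

```text
time_s: 10.05
eef_pos: [0.4684, 0.2641, 0.1831]
orientation: [[-0.972, 0.237, 0.001], [0.237, 0.972, 0.0], [-0.001, 0.001, -1.0]]
force: [-1.0, -0.5, 7.3]
finger_gap: 0.0324
finger_force: 60.8
```

play_rows --moves "0 0 0 0 0 0 0.4;0 0 0 0 0 0 0.6;0 0 0 0 0 0 0.8;0 0 0 0 0 0 1;0 0 0 0 0 0 1"

```text
time_s: 10.55
eef_pos: [0.468, 0.264, 0.1827]
orientation: [[-0.972, 0.237, -0.0], [0.237, 0.972, -0.0], [0.0, -0.0, -1.0]]
force: [-0.9, 0.1, -0.4]
finger_gap: 0.0853
finger_force: 0.0
```

play_rows --moves "0 0 0 0 0 0 1;0 0 0 0 0 0 1;0 0 -0.01 0 0 0 1;0 0 -0.02 0 0 0 1;0 0 -0.03 0 0 0 1"

```text
time_s: 11.05
eef_pos: [0.4674, 0.2637, 0.2431]
orientation: [[-0.972, 0.237, -0.002], [0.237, 0.972, -0.001], [0.002, -0.001, -1.0]]
force: [0.6, -0.0, -0.1]
finger_gap: 0.0852
finger_force: 0.0
```

play_rows --moves "0 0 -0.03 0 0 0 1;0 0 -0.03 0 0 0 1;0 0 -0.02 0 0 0 1;0 0 0 0 0 0 1;0 0 0 0 0 0 1"

```text
time_s: 11.55
eef_pos: [0.468, 0.264, 0.3233]
orientation: [[-0.972, 0.237, 0.001], [0.237, 0.972, 0.0], [-0.001, 0.001, -1.0]]
force: [-0.1, 0.5, -0.8]
finger_gap: 0.0852
finger_force: 0.0
```

Run:
```python
from h import *
np.set_printoptions(precision=4,suppress=True)
s=ctrl.observe();print(s["eef_pos"],s["force"],s["time_s"])
w=cam("wrist");c=cam("scene");d=cam("side");save(d,"d5");save(c,"s5")
print("side z=.049,.025 at tube",proj("d5",(.468,.264,.219)),proj("d5",(.468,.264,.049)),proj("d5",(.468,.264,.025)))
I=c["color"][100:260,150:310];J=d["color"][120:280,210:370];W=w["color"][90:290,160:360]
cv2.imwrite("pics/c5.png",np.hstack([cv2.resize(i,(266,266),interpolation=2) for i in (I,J,W)]))
```

```text
[0.468  0.264  0.3233] [-0.1207  0.4803 -0.7508] 11.55
side z=.049,.025 at tube (np.float64(282.30327483801386), np.float64(165.893864073525)) (np.float64(281.41816579762116), np.float64(240.4019087082676)) (np.float64(281.30239274025416), np.float64(250.14762785940314))
```

View pics/c5.png

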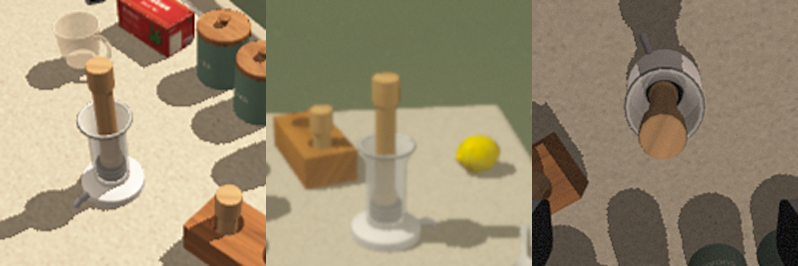

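The rod stands in the tube on the discs (foot on the stack at the tube's bottom), the short rod is still in the block, and the gripper is clear.

```bash
python3 -c "
from cell import ctrl; print(ctrl.job_done())"
```

```text
the job is handed in; nothing more can be done
None
```

The long rod is standing free in the tube on top of the discs, which were pushed down until they stopped dead on the bottom. The short rod is still in its block, and I handed the job in just after 11.6 s on the robot's clock; no verdict came back.

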